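Clear the V-block and hold the printing cylinder pressed in it

TASK

The wooden printing cylinder is to be held still for carving. First take the plaque that has been parked upright in the V-block's groove and stand it on edge in a free slot of the dowel rack, letting go of it there; then lay the cylinder lengthwise and centred in the V-block's groove and press it straight down with a steady push of about 15 N so that it bears firmly on both sloping sides. Finish while still holding it pressed there, and do not disturb the other things on the table.

Things in the scene. Friction and masses are not known exactly. Their poses are not given: they have to be found in the camera images.
- vblock: Steel V-block fixed to the table, 60 mm long (its x axis, along the groove), 84 mm wide (y), 49 mm high. Origin at the centre of its underside. A 90 degree groove runs along x: 54 mm wide at the top (y = -27 to +27), lips at z = 49 mm, flat lands 15 mm wide beside it, sides at y = +-42; at the bottom of the groove an 11 mm wide relief slot with its floor at z = 10 mm and its mouth at z = 27.5 mm. Stands at any of three places, x turned up to 0.3 rad from world x.
- flank_left: The groove's sloping side at the +y side of the V-block, 45 degrees, part of the fixed block; origin inside the metal. Ground and waxed (friction about 0.2): a cylinder held off-centre bears on one side only and is pushed toward the middle.
- flank_right: The groove's sloping side at the -y side of the V-block, 45 degrees, part of the fixed block; origin inside the metal. Ground and waxed (friction about 0.2): a cylinder held off-centre bears on one side only and is pushed toward the middle.
- seat (a point): Point where the centre of the seated printing cylinder lies: 63 mm above the table, over the V-block's centre; axes as the V-block. The V-block's lips are 14 mm below it, and the cylinder's sides project 2 mm past the groove's lips, so fingers beside the cylinder must stay higher than the lips.
- print_cylinder: Loose wooden cylinder with brass end discs, diameter 58 mm, length 90 mm (98 mm over the small centre stubs), about 0.25 kg. Origin at its centre, x along its axis. Starts lying level on the rest, its axis 35 mm above the table, parallel to the rest's x axis within 0.1 rad, and it overhangs the rest at both sides and ends.
- rest: Low wooden rest fixed to the table, 70 x 50 mm, 10.5 mm high, with two chocks that keep the cylinder from rolling; origin at the centre of its underside.
- plaque: Loose flat wooden plaque with a thin carved frame, 90 mm long (x), 8 mm thick (y; 9 mm over the carving), 80 mm high (z), about 0.05 kg. Origin at the middle of its lower edge. Starts standing on edge in the V-block's relief slot, lower edge 10 mm and upper edge 90 mm above the table, parallel to the groove, loose in the slot (it may lean a few degrees).
- plaque_mid (a point): Centre of the plaque.
- rack: Wooden dowel rack fixed to the table: a board 100 mm (x) x 116 mm (y) x 12 mm, with three slots along x, 38 mm apart in y, each between two pairs of upright 8 mm dowels (round tops 46 mm above the table, at x = +-28 mm) that leave a 13 mm gap. Origin at the centre of the underside.
- slot_right (a point): Floor of the rack's free slot at y = -38 mm (centre, on top of the board, 12 mm above the table); axes as the rack.
- slot_middle (a point): Floor of the rack's middle slot, free (centre, on top of the board, 12 mm above the table); axes as the rack.
- small_plaque: Loose smaller plaque, 80 x 8 x 46 mm, standing in the rack's third slot, at y = +38 mm (top edge 58 mm above the table); leave it there. Origin at the middle of its lower edge.
- spool: Loose thread spool standing upright, 30 mm across, 42 mm high; a bystander. Origin under its centre.
- tiny_block: Loose small plain wooden block, 46 x 28 x 34 mm; a bystander. Origin under its centre.
- sprig_block: Loose wooden printing block with a turned knob, 68 x 48 x 64 mm; a bystander. Origin under its centre.
There are look-alikes about, which are no part of the job. What is shaped like the plaque but grey is not meant. Of the things that look like the print_cylinder, the larger one is meant.

How it is judged (in metres and radians):
On the way:
1. the plaque stands on edge in a free slot of the rack, let go (((y of plaque_mid in the frame of slot_right between -0.01 and 0.01 m and x of plaque_mid in the frame of slot_right between -0.03 and 0.03 m and z of plaque_mid in the frame of slot_right between 0.034 and 0.049 m) or (y of plaque_mid in the frame of slot_middle between -0.01 and 0.01 m and x of plaque_mid in the frame of slot_middle between -0.03 and 0.03 m and z of plaque_mid in the frame of slot_middle between 0.034 and 0.049 m)) and angle between the y axis of plaque and the y axis of rack, either way round below 0.25 rad and contact force between plaque and the fingers below 0.05 N and contact force between plaque and rack above 0.1 N and linear speed of plaque below 0.03 m/s), for 0.2 s.
At the end, for the whole second after the job is handed in: Plaque released, on edge in a free rack slot (centre within 10 mm across, 30 mm along, 0.25 rad); cylinder touched by the fingers and lying in the V (15 mm along, 3 mm across and in height of the seat, axis within 0.07 rad), bearing on each sloping side with 4 to 28 N (all of step 1 and contact force between print_cylinder and flank_left between 4 and 28 N and contact force between print_cylinder and flank_right between 4 and 28 N and angle between the x axis of print_cylinder and the x axis of vblock, either way round below 0.07 rad and x of print_cylinder in the frame of seat between -0.015 and 0.015 m and y of print_cylinder in the frame of seat between -0.003 and 0.003 m and z of print_cylinder in the frame of seat between -0.003 and 0.003 m and contact force between print_cylinder and the fingers above 3 N and linear speed of print_cylinder below 0.01 m/s); the arm keeps its last pose, push and grip.
It fails at once if the smaller plaque in the rack is moved by more than 25 mm (distance of small_plaque from where it was at the start of the episode above 0.025 m).
It fails at once if the thread spool is moved by more than 25 mm (distance of spool from where it was at the start of the episode above 0.025 m).
It fails at once if the small plain block is moved by more than 25 mm (distance of tiny_block from where it was at the start of the episode above 0.025 m).
It fails at once if the knobbed printing block is moved by more than 25 mm (distance of sprig_block from where it was at the start of the episode above 0.025 m).
It also fails if it takes over 72 s, if anything falls off the work surface, if the arm or the gripper's body presses on something with over 40 N, if the wrist force passes 120 N, or if a joint passes its speed limit or range.

ROBOT

A 6-joint arm with a two-finger parallel gripper is mounted at the origin on a cart in front of the work surface, level with it; the furniture and walls round the work are solid. World frame = base frame: x ahead of the robot, y to its left, z up, the work surface at z = 0. Lengths are in mm, angles in rad, forces in N, time in s.
With the tool pointing down it reaches from about 275 to 750 mm from the base axis. Payload 10.2 kg.
Tool frame: the origin (TCP) lies where the fingers leave the gripper's body, on its centre line; the fingertips stand 73 mm ahead of it and the grasp point (between the pads) lies 54 mm ahead of it; z points along the fingers, y is the line along which they close (so a half turn about z gives the same grasp; the last joint's range is limited). The gripper opens to 85 mm and grips with 20 to 120 N. Pads are 22 mm wide; open, the fingers measure 114 mm over their backs; the gripper's body (76 mm by 85 mm) begins 54 mm behind the grasp point. The pads swing forward as they close: fully open they stand 13 mm farther back than shut.
Start: joints at [-1.562, 0.313, 1.498, -0, 1.331, -0.223], TCP at [120.594, -510.968, 303.894] pointing down, gripper open.
Joint ranges: [-2.94, 2.94], [-0.97, 2.17], [0.19, 2.56], [-1.23, 4.37], [0.02, 3.11], [-2.88, 2.88]. Speed limits (rad/s): [2.39, 2.39, 3.01, 3.14, 3.14, 3.14].

INTERFACE

Orientations are given as a unit quaternion [w, x, y, z].
In Python, from rig import ctrl gives the robot as it stands.
- The arm moves only by the shell command python3 -m creep 'ROWS' [OPENING] [FORCE]. ROWS is JSON, a list that holds one entry, the list of rows, each a list of 6 numbers: the shift along the world's x, y, z in units of 25 mm (1.0 is 25 mm), then the turn, a rotation vector about the world's x, y, z in units of 5 degrees (1.0 is 5 degrees). In form: [[[x, y, z, ax, ay, az], ...]]. A call has 1 to 20 rows; each row is the pose to reach, as a shift and turn from the pose commanded when the call began; what a row does not reach only later rows make up. A row lasts 1/12 s, in which the tool goes at most 41.7 mm and 7.16 degrees, less where a joint would pass 70% of its speed; a pose out of reach is approached as far as the arm can. A call with a gripper value outside its range is refused whole. OPENING is the finger opening in mm, from 0 to 85.4, set as the call begins (- or left out, the last holds). The fingers move at their own pace and stop on an object; FORCE is the grip in N (left out, the last holds). Time passes only in rows, so rows that repeat a pose let the fingers close. It gives the time, the measured TCP pose, the force, the opening and the grip force at its end, in the units of the state.
- ctrl.sense(): the state, without advancing time (a new reading comes with each control period).
- ctrl.capture(name): name is "side" or "top"; returns a dict with "image" (420x560x3 uint8, red, green, blue), "fx", "fy", "cx", "cy" (pixels), "k1" (the pictures are not rectified: a ray, as slopes to the right and down, at radius r is drawn at 1 + k1 r^2 times it, then the intrinsics apply), "R" (3x3) and "t" (3): a world point X has camera coordinates R X + t. Camera axes: x right, y down, z forward; pixel columns grow to the right and rows downward; lengths in mm; the calibration is good to about 2 mm. A picture is of the moment at which its call begins. There is no depth.
- ctrl.finish_job(): hands the job in; it is judged then, once.
The state is a dict: "time_s": time; "joints": joint angles; "dq": joint speeds; "tau": joint torques, N m; "eef_pos": TCP position; "ee_rot": TCP orientation; "force": force on the tool from outside, world axes, zero at the start; "wrist_torque": the same for the moment, N m; "grip_width": opening from 0.0 (shut) to 1.0 (fully open); "grip_force": force on a finger pad.
Only numpy, scipy, OpenCV 4.12 (cv2) and the standard library are available. Lean on these libraries where they do the work, as an engineer would, in place of code of your own. Each camera call takes 0.05 s, during which the arm holds its last target. There are 200 camera calls.

## Working session

There is one attempt and no reset: what is moved stays moved. The work goes in short steps, Python scripts to look and compute and a shell command to move; the robot and the scene stay as the last step left them, time stands still between calls to the robot, and variables do not carry over. Pictures are saved under pics/ and viewed, at most 10 in all, crops included, and the job is handed in when it is done.

```bash
ls; mkdir -p pics; python3 - <<'E'
from rig import ctrl
import cv2
s=ctrl.sense();print(s)
for n in("side","top"):
    c=ctrl.capture(n);cv2.imwrite(f"pics/{n}0.png",c["image"][:,:,::-1])
    print(n,{k:(v.tolist() if hasattr(v,'tolist') else v) for k,v in c.items() if k!="image"})
E
```

```text
pics
{'time_s': 0.0, 'joints': array([-1.56239933e+00,  3.13473633e-01,  1.49845055e+00, -5.09175147e-07,
        1.33099236e+00, -2.23403517e-01]), 'dq': array([-1.08814569e-03, -9.84676838e-05, -1.10064597e-03,  6.42469979e-04,
       -1.61969049e-04,  1.74938006e-03]), 'tau': array([-1.17321291e-03, -4.12266076e+01, -2.59742707e+01, -2.53103326e-04,
        4.09654036e-03, -1.47495217e-05]), 'eef_pos': array([ 120.59322671, -510.79176466,  303.31784999]), 'ee_rot': array([-6.58151641e-04,  9.93290856e-01,  1.15640986e-01,  7.07785800e-05]), 'force': array([0.05210089, 0.45179544, 0.11340793]), 'wrist_torque': array([0.01253248, 0.00767137, 0.00670945]), 'grip_force': 0.0, 'grip_width': 1.0027981502520182}
side {'fx': 544.9568374306272, 'fy': 544.9568374306272, 'cx': 274.69960373200763, 'cy': 208.94333425858554, 'k1': -0.19842845117934768, 'R': [[0.9732752757641149, -0.22949403094450024, -0.008229662637743978], [-0.1263427343104383, -0.5052007989063142, -0.853703500210339], [0.19176222535538195, 0.8319282676681128, -0.5206943502492465]], 't': [-493.7933114473446, 254.30371033429975, 928.886830090713]}
top {'fx': 505.6800955897653, 'fy': 505.6800955897653, 'cx': 280.9415291208449, 'cy': 209.04082784350902, 'k1': -0.16511254894439303, 'R': [[0.008561376850206581, -0.9999621633556717, -0.0015410008026546219], [-0.9784044589460936, -0.008058512142701715, -0.20654242928862693], [0.2065221962425111, 0.0032760096292538555, -0.978436431363877]], 't': [225.71102595793067, 591.9400312156816, 1333.9232270382765]}
```

View pics/side0.png

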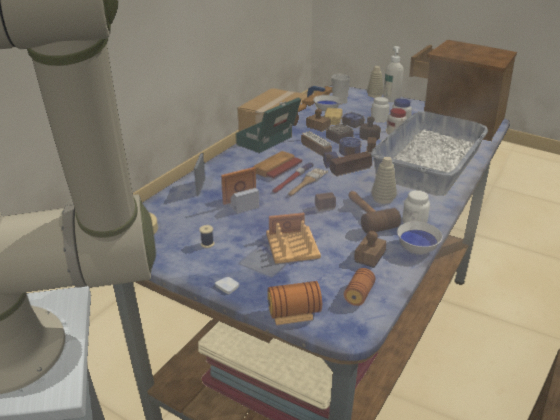

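View pics/top0.png

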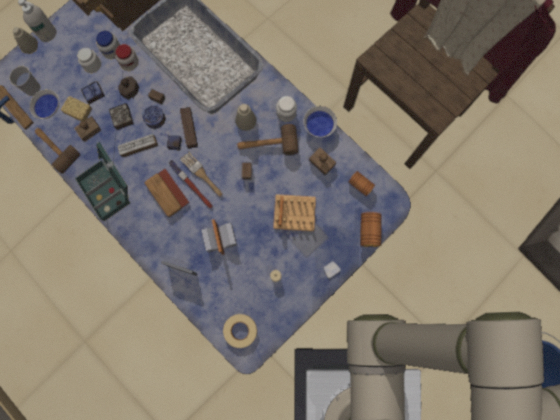

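Side view: the brown plaque in the V-block is at (239,185), and the grey look-alike is at (198,175). The large cylinder is at (295,298) and the small one at (360,287). The rack is at (292,243), with its small plaque at (288,222).

In the top view they are:

| Thing | Pixel (top) |
|---|---|
| V-block and plaque | (218,237) |
| grey look-alike | (183,270) |
| rack | (295,212) |
| large cylinder | (371,229) |
| small cylinder | (361,183) |

I choose the brown plaque and the larger cylinder. Next is a close crop to check that choice and pick corners.

```bash
cat > h.py <<'E'
import numpy as np, cv2, json
from rig import ctrl
from scipy.optimize import least_squares
def cap(n):
    c=ctrl.capture(n); c["img"]=c["image"][:,:,::-1].copy(); return c
def proj(c,X):
    p=np.atleast_2d(X)@np.array(c["R"]).T+np.array(c["t"]); s=p[:,:2]/p[:,2:]
    s=s*(1+c["k1"]*(s**2).sum(1,keepdims=True))
    return s*[c["fx"],c["fy"]]+[c["cx"],c["cy"]]
def crop(c,x,y,w,h,k):
    im=cv2.resize(c["img"][y:y+h,x:x+w],None,fx=k,fy=k,interpolation=cv2.INTER_CUBIC)
    for i in range(0,w,10): cv2.putText(im,str(x+i),(i*k,8),0,.3,(0,255,255)); cv2.line(im,(i*k,8),(i*k,14),(0,255,255))
    for i in range(10,h,10): cv2.putText(im,str(y+i),(0,i*k+4),0,.3,(0,255,255)); cv2.line(im,(18,i*k),(24,i*k),(0,255,255))
    return im
def frame(x,y,yaw,P,z=0):
    c,s=np.cos(yaw),np.sin(yaw); P=np.atleast_2d(P).astype(float)
    return np.c_[x+c*P[:,0]-s*P[:,1], y+s*P[:,0]+c*P[:,1], P[:,2]+z]
E
python3 - <<'E'
from h import *
t,s=cap("top"),cap("side")
a=np.vstack([np.hstack([crop(t,193,213,50,50,8),crop(s,215,163,50,50,8)]),])
b=np.hstack([crop(t,265,188,60,50,6)[:, :360],crop(s,260,205,70,60,6)[:300,:420]])
cv2.imwrite("pics/c1.png",a)
b=np.vstack([np.hstack([crop(t,270,188,50,50,6),crop(s,262,208,64,50,6)]),np.hstack([crop(t,345,205,50,50,6),crop(s,262,275,64,50,6)])])
cv2.imwrite("pics/c2.png",b)
E
```

```text
(no output)
```

View pics/c1.png

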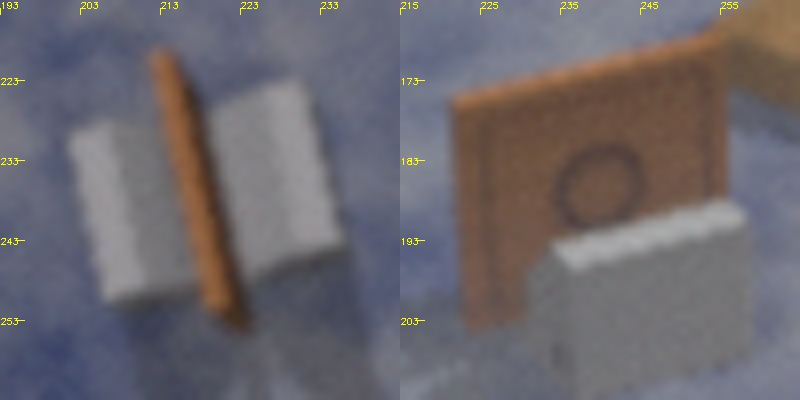

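View pics/c2.png

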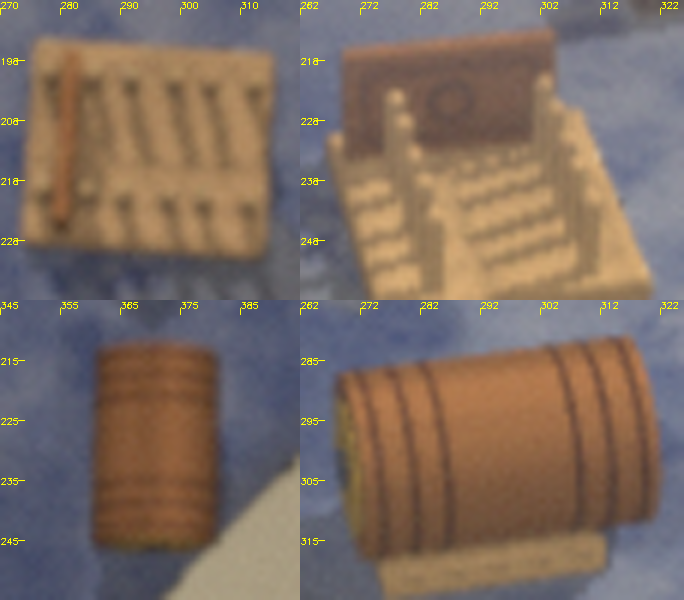

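The crops confirm the brown carved plaque standing in the V-block (top view, edge from (213,220) to (219,250)), the larger cylinder (centre about (371,229)), and free middle and right slots in the rack. Next I fit poses from the corners picked in both views.

```bash
cat > fit.py <<'E'
from h import *
t,s=cap("top"),cap("side")
def px(o,k,l): return (np.array(l,float)+.5)/k-.5+o
def fit(name,PT,UT,PS,US,x0):
    def r(p): return np.r_[(proj(t,frame(*p[:3],PT,p[3]))-UT).ravel(),(proj(s,frame(*p[:3],PS,p[3]))-US).ravel()]
    o=least_squares(r,x0,loss="soft_l1"); print(name,o.x.round(3),"rms",np.sqrt((r(o.x)**2).mean()).round(2),r(o.x).round(1)); return o.x
V=[[30,42,49],[-30,42,49],[30,-42,49],[-30,-42,49]]
fit("vblock",V,px((193,213),8,[(70,138),(108,303),(302,80),(345,243)]),[[-30,-42,49],[30,-42,49],[-30,-27,49],[30,-27,49]],px((215,163),8,[(172,270),(346,217),(153,243),(336,200)]),[300,400,0.2,0])
fit("plaque",[[45,0,80],[-45,0,80]],px((193,213),8,[(160,53),(213,300)]),[[-45,0,80],[45,0,80],[-45,0,0]],px((215,163),8,[(54,99),(317,36),(72,330)]),[300,400,0.2,10])
fit("rack",[[50,58,12],[-50,58,12],[50,-58,12],[-50,-58,12]],px((270,188),6,[(38,40),(22,243),(272,55),(265,258)]),
 [[-28,27.5,46],[28,27.5,46],[-28,10.5,46],[-28,-10.5,46],[28,10.5,46],[-50,58,12],[50,58,12],[50,-58,12]],px((262,208),6,[(97,93),(245,76),(106,116),(117,148),(256,100),(35,137),(280,110),(352,285)]),[350,200,0,0])
fit("cyl",[[45,0,0],[-45,0,0]],px((345,205),6,[(157,45),(154,245)]),[[-45,0,0],[45,0,0]],px((262,275),6,[(50,160),(338,130)]),[300,0,0,35])
E
python3 fit.py
```

```text
vblock [514.493 402.939  -6.014   1.389] rms 0.38 [-0.1 -0.2  0.1  0.   0.1 -0.6 -0.  -0.2 -0.1 -0.2  0.6  0.3 -0.4  0.4
 -1.  -0.2]
plaque [5.12906e+02 4.04844e+02 2.54000e-01 1.01620e+01] rms 0.45 [-0.4 -0.7  0.3  0.6 -0.2  0.2  0.8 -0.2 -0.5  0.1]
rack [ 5.92512e+02  1.91970e+02 -6.30000e-02  4.08000e-01] rms 0.58 [-0.3 -0.7 -0.3 -0.4  0.9 -0.4 -0.  -0.1 -0.2  0.1  0.1  0.5 -0.4  0.5
 -0.5  0.5 -0.1  0.6 -1.6 -0.8  0.5 -0.7  0.5 -0.5]
cyl [539.683 -20.669  81.619  36.994] rms 0.58 [ 0.3  1.4 -0.4 -0.3  0.2  0.3  0.2 -0.5]
```

```bash
python3 -m creep '[[[12.4,16.4,0,0,0,0],[12.4,16.4,0,0,0,0],[12.4,16.4,0,0,0,0],[12.4,16.4,0,0,0,0],[12.4,16.4,0,0,0,0],[12.4,16.4,0,0,0,0],[12.4,16.4,0,0,0,0],[12.4,16.4,0,0,0,0],[12.4,16.4,0,0,0,0],[12.4,16.4,0,0,0,0],[12.4,16.4,0,0,0,0],[12.4,16.4,0,0,0,0],[12.4,16.4,0,0,0,0],[12.4,16.4,0,0,0,0],[12.4,16.4,0,0,0,0],[12.4,16.4,0,0,0,0],[12.4,16.4,0,0,0,0],[12.4,16.4,0,0,0,0],[12.4,16.4,0,0,0,0],[12.4,16.4,0,0,0,0]]]' 60 20
```

```text
time_s: 1.97
eef_pos: [430.4, -101.4, 304.0]
ee_rot: [0.0, 0.993, 0.115, 0.0]
force: [0.9, -0.3, 0.1]
grip_width: 0.701
grip_force: 0.0
```

```bash
python3 -m creep '[[[3.32,20.2,0,0,0,0.34],[3.32,20.2,0,0,0,0.34],[3.32,20.2,0,0,0,0.34],[3.32,20.2,0,0,0,0.34],[3.32,20.2,0,0,0,0.34],[3.32,20.2,0,0,0,0.34],[3.32,20.2,0,0,0,0.34],[3.32,20.2,0,0,0,0.34],[3.32,20.2,0,0,0,0.34],[3.32,20.2,0,0,0,0.34],[3.32,20.2,0,0,0,0.34],[3.32,20.2,0,0,0,0.34],[3.32,20.2,-3.6,0,0,0.34],[3.32,20.2,-3.6,0,0,0.34],[3.32,20.2,-3.6,0,0,0.34],[3.32,20.2,-3.6,0,0,0.34],[3.32,20.2,-3.6,0,0,0.34],[3.32,20.2,-3.6,0,0,0.34],[3.32,20.2,-3.6,0,0,0.34],[3.32,20.2,-3.6,0,0,0.34]]]' 60 20 && python3 - <<'E'
from h import *
t,s=cap("top"),cap("side"); x=ctrl.sense(); print(x["eef_pos"],x["ee_rot"],x["joints"])
# overlay of expected grip point / fingers
cv2.imwrite("pics/d1.png",np.hstack([crop(t,188,200,66,70,6),crop(s,205,90,66,120,6)[300:]]) if 0 else np.hstack([crop(t,188,200,66,70,6),crop(s,205,140,66,70,6)]))
E
```

```text
time_s: 3.63
eef_pos: [514.1, 403.9, 215.9]
ee_rot: [-0.001, 0.991, 0.13, 0.001]
force: [0.6, -0.4, 0.1]
grip_width: 0.704
grip_force: 0.0
[513.83553738 403.87498747 215.01654709] [-2.58657073e-04  9.91486147e-01  1.30209925e-01  7.27441978e-04] [ 4.87251798e-01  6.68153050e-01  1.18472706e+00 -2.41924627e-05
  1.28716860e+00  1.79689339e+00]
```

View pics/d1.png

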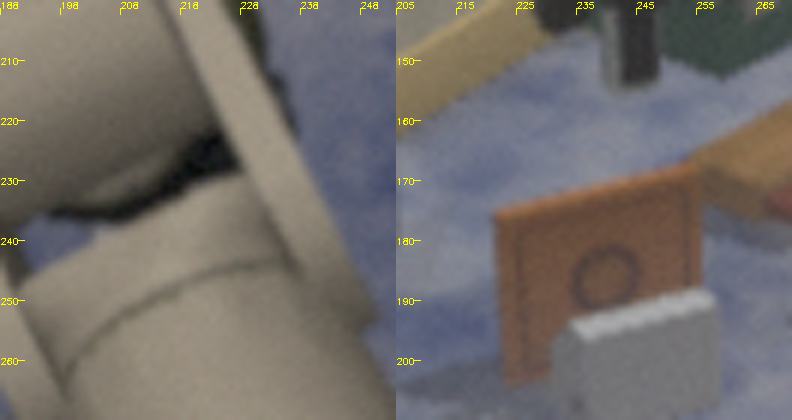

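The picture shows the near fingertip at (243,153) over the middle of the plaque (its top edge runs from (222,176) to (255,167)), so the alignment is good. Descend and grip.

```bash
python3 -m creep '[[[0,0,-1.2,0,0,0],[0,0,-2.4,0,0,0],[0,0,-3.44,0,0,0],[0,0,-3.44,0,0,0],[0,0,-3.44,0,0,0],[0,0,-3.44,0,0,0]]]' 60 20; python3 -m creep '[[[0,0,0,0,0,0],[0,0,0,0,0,0],[0,0,0,0,0,0],[0,0,0,0,0,0],[0,0,0,0,0,0],[0,0,0,0,0,0],[0,0,0,0,0,0],[0,0,0,0,0,0],[0,0,0,0,0,0],[0,0,0,0,0,0],[0,0,0,0,0,0],[0,0,0,0,0,0]]]' 0 25
```

```text
time_s: 4.23
eef_pos: [514.4, 404.4, 130.1]
ee_rot: [-0.001, 0.991, 0.13, 0.001]
force: [0.2, 0.2, 0.2]
grip_width: 0.707
grip_force: 0.0
time_s: 5.23
eef_pos: [513.8, 404.1, 128.5]
ee_rot: [-0.0, 0.991, 0.13, 0.0]
force: [-0.4, -0.0, 5.8]
grip_width: 0.089
grip_force: 32.6
```

```bash
python3 -m creep '[[[0,0,0.5,0,0,0],[0,0,1.5,0,0,0],[0,0,3,0,0,0],[0,0,4,0,0,0],[0.4,-1.2,4,0,0,-0.5],[0.8,-2.4,4,0,0,-1],[1.1,-3.6,4,0,0,-1.5],[1.5,-4.8,4,0,0,-2],[1.8,-6,4,0,0,-2.5],[2.2,-7.2,4,0,0,-3],[2.6,-8.4,4,0,0,-3.5],[3.06,-10,4,0,0,-3.72],[3.06,-10,4,0,0,-3.72],[3.06,-10,2,0,0,-3.72],[3.06,-10,2,0,0,-3.72],[3.06,-10,2,0,0,-3.72],[3.06,-10,2,0,0,-3.72],[3.06,-10,2,0,0,-3.72],[3.06,-10,2,0,0,-3.72]]]' && python3 - <<'E'
from h import *
t,s=cap("top"),cap("side"); x=ctrl.sense(); print(x["eef_pos"],x["ee_rot"],x["grip_width"])
cv2.imwrite("pics/e1.png",np.hstack([crop(t,265,188,60,55,6),crop(s,258,178,70,90,6)[:,:]]) if 0 else np.hstack([cv2.copyMakeBorder(crop(t,268,188,56,60,6),0,180,0,0,0),crop(s,258,170,70,90,6)]))
E
```

```text
time_s: 6.82
eef_pos: [590.5, 154.5, 179.6]
ee_rot: [-0.0, 1.0, -0.031, 0.001]
force: [0.4, 0.1, -0.7]
grip_width: 0.092
grip_force: 31.7
[590.34303836 154.32611101 179.05869615] [-7.15056317e-05  9.99508589e-01 -3.13342854e-02  8.58700225e-04] 0.08538586615820441
```

View pics/e1.png

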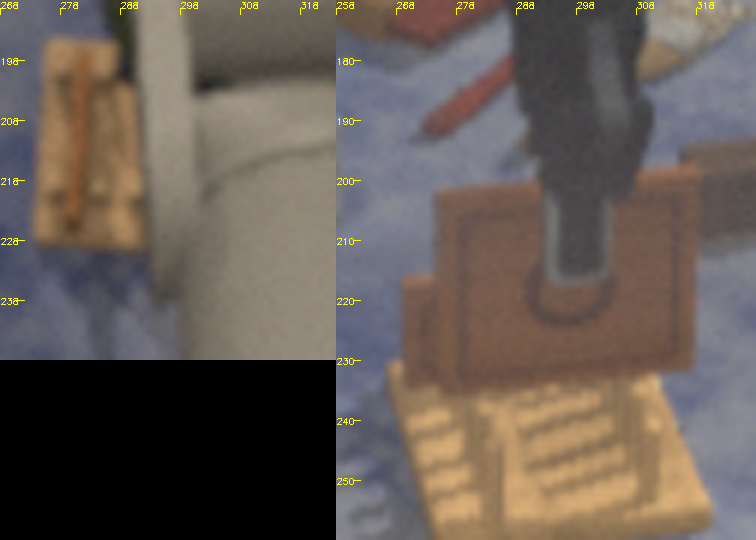

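The plaque hangs level over the right slot, its lower edge running from about (276,236) to (317,232) in the side view. I'll compare the camera's estimate with the robot's to find any bias.

```bash
python3 - <<'E'
from h import *
from scipy.spatial.transform import Rotation as Ro
s=cap("side"); px=lambda l:(np.array(l,float)+.5)/6-.5+(258,170)
x=ctrl.sense();T=x["eef_pos"]; yaw=-0.063; z0=T[2]-128.4+10
P=[[-45,-4,0],[45,-4,0],[-45,-4,80],[45,-4,80]]; U=px([(107,397),(355,370),(101,192),(361,168)])
print((proj(s,frame(T[0],T[1],yaw,P,z0))-U).round(1))
r=lambda p:(proj(s,frame(p[0],p[1],p[2],P,p[3]))-U).ravel()
o=least_squares(r,[T[0],T[1],yaw,z0]);print(T,z0,o.x.round(3),r(o.x).round(1))
r=lambda p:(proj(s,frame(p[0],p[1],p[2],P,z0))-U).ravel()
o=least_squares(r,[T[0],T[1],yaw]);print("z fixed",o.x.round(3),r(o.x).round(1))
for R in ([592.5,192,-.063],):
    print(proj(s,frame(*R,[[50,-58,12],[50,-58,0],[50,58,12],[-50,58,12]])).round(1), px([(376,513),(376,525),(322,375),(52,362)]).round(1))
E
```

```text
[[-0.2  0.5]
 [ 0.8  0.6]
 [ 0.5  1.5]
 [ 1.1  1.4]]
[590.25677248 154.23362275 178.77156612] 60.3715661152967 [ 5.89481e+02  1.55757e+02 -5.10000e-02  6.19480e+01] [-0.7 -0.4  0.2 -0.5  0.   0.6  0.5  0.2]
z fixed [ 5.90154e+02  1.58156e+02 -5.20000e-02] [-0.6 -0.4  0.1 -0.5  0.1  0.6  0.4  0.3]
[[320.7 254.7]
 [320.5 259.2]
 [308.7 225.4]
 [265.8 229.7]] [[320.2 255.1]
 [320.2 257.1]
 [311.2 232.1]
 [266.2 229.9]]
```

```bash
python3 -m creep '[[[0,-0.03,-0.4,0,0,0],[0,-0.03,-0.7,0,0,0],[0,-0.03,-0.9,0,0,0],[0,-0.03,-1.1,0,0,0],[0,-0.03,-1.1,0,0,0],[0,-0.03,-1.1,0,0,0]]]';  python3 -m creep '[[[0,0,-0.2,0,0,0],[0,0,-0.4,0,0,0],[0,0,-0.6,0,0,0],[0,0,-0.7,0,0,0],[0,0,-0.76,0,0,0],[0,0,-0.8,0,0,0],[0,0,-0.8,0,0,0]]]'
```

```text
time_s: 7.47
eef_pos: [589.9, 153.5, 149.8]
ee_rot: [-0.0, 1.0, -0.032, -0.001]
force: [-0.5, 2.7, -1.5]
grip_width: 0.091
grip_force: 31.5
time_s: 8.05
eef_pos: [590.0, 153.5, 130.5]
ee_rot: [-0.0, 1.0, -0.031, -0.0]
force: [-0.4, 4.8, 1.4]
grip_width: 0.087
grip_force: 32.0
```

The side force of +4.8 N in y says the slot lies slightly to +y. I'll ease over, settle and open.

```bash
python3 -m creep '[[[0,0.04,0,0,0,0],[0,0.07,0,0,0,0],[0,0.07,-0.03,0,0,0],[0,0.07,-0.06,0,0,0],[0,0.07,-0.06,0,0,0]]]'; python3 -m creep '[[[0,0,0,0,0,0],[0,0,0,0,0,0],[0,0,0,0,0,0],[0,0,0,0,0,0],[0,0,0,0,0,0],[0,0,0,0,0,0]]]' 36; python3 -m creep '[[[0,0,1,0,0,0],[0,0,2,0,0,0],[0,0,3.5,0,0,0],[0,0,5,0,0,0],[0,0,6,0,0,0],[0,-4,6,0,0,0],[0,-8,6,0,0,0],[0,-8,6,0,0,0],[0,-8,6,0,0,0],[0,-8,6,0,0,0],[0,-8,6,0,0,0],[0,-8,6,0,0,0]]]' 85
```

```text
time_s: 8.47
eef_pos: [590.2, 154.5, 130.4]
ee_rot: [0.001, 1.0, -0.032, 0.0]
force: [-6.1, -2.4, 14.2]
grip_width: 0.09
grip_force: 34.0
time_s: 8.97
eef_pos: [590.1, 155.0, 128.7]
ee_rot: [0.0, 1.0, -0.032, -0.0]
force: [0.1, -0.3, -0.5]
grip_width: 0.419
grip_force: 0.0
time_s: 9.97
eef_pos: [590.0, -46.5, 278.7]
ee_rot: [-0.0, 0.999, -0.033, -0.0]
force: [-0.2, 0.6, 0.1]
grip_width: 0.998
grip_force: 0.0
```

```bash
python3 - <<'E'
from h import *
t,s=cap("top"),cap("side"); x=ctrl.sense(); print(x["eef_pos"],x["ee_rot"],x["grip_width"],x["force"])
cv2.imwrite("pics/f1.png",np.hstack([cv2.copyMakeBorder(crop(t,268,188,60,60,6),0,180,0,0,0),crop(s,258,180,70,90,6)]))
E
```

```text
[590.0809129  -44.35715875 278.8553579 ] [-1.49507752e-04  9.99507277e-01 -3.13875199e-02 -6.09538379e-05] 0.9937047180927271 [-0.1215262   0.26282892 -0.21128157]
```

View pics/f1.png

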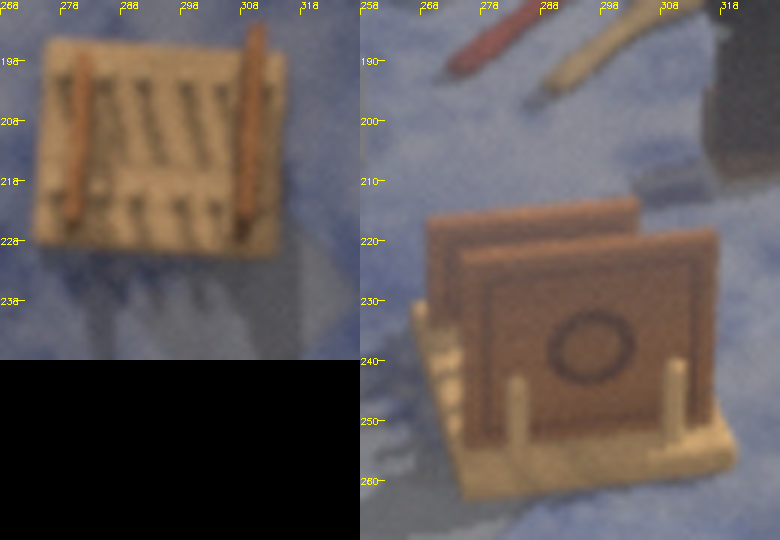

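The plaque stands upright in the right slot between its dowels (side view, lower edge from (275,255) to (317,251)), and the small plaque is untouched. Now the cylinder.

```bash
python3 -m creep '[[[-2.02,0.97,0,0,0,0],[-2.02,0.97,0,0,0,0],[-2.02,0.97,-1.5,0,0,0],[-2.02,0.97,-3,0,0,0],[-2.02,0.97,-4.4,0,0,0],[-2.02,0.97,-5.4,0,0,0],[-2.02,0.97,-6,0,0,0],[-2.02,0.97,-6.5,0,0,0],[-2.02,0.97,-6.9,0,0,0],[-2.02,0.97,-7.28,0,0,0],[-2.02,0.97,-7.28,0,0,0],[-2.02,0.97,-7.28,0,0,0],[-2.02,0.97,-7.28,0,0,0],[-2.02,0.97,-7.28,0,0,0]]]' 85; python3 -m creep '[[[0,0,0,0,0,0],[0,0,0,0,0,0],[0,0,0,0,0,0],[0,0,0,0,0,0],[0,0,0,0,0,0],[0,0,0,0,0,0],[0,0,0,0,0,0],[0,0,0,0,0,0],[0,0,0,0,0,0],[0,0,0,0,0,0]]]' 50 20
```

```text
time_s: 11.23
eef_pos: [540.0, -20.7, 97.7]
ee_rot: [0.0, 1.0, -0.032, 0.001]
force: [-0.4, -0.2, 0.4]
grip_width: 0.992
grip_force: 0.0
time_s: 12.07
eef_pos: [539.7, -20.7, 97.4]
ee_rot: [0.0, 1.0, -0.032, 0.0]
force: [-1.4, 1.2, 6.6]
grip_width: 0.672
grip_force: 20.9
```

```bash
python3 -m creep '[[[0,0,0,0,0,0],[0,0,0,0,0,0],[0,0,0,0,0,0],[0,0,0,0,0,0]]]' 45 60; python3 -m creep '[[[0,0,0.4,0,0,0],[0,0,1,0,0,0],[0,0,2,0,0,0],[0,0,3,0,0,0],[0,0,4,0,0,0],[0,0,4,0,0,0],[0,0,4,0,0,0]]]'; python3 - <<'E'
from h import *
t,s=cap("top"),cap("side"); x=ctrl.sense(); print(x["eef_pos"],x["ee_rot"],x["grip_width"],x["force"],x["joints"])
a=proj(s,np.array([540,-20,100+97]));print(a)
cv2.imwrite("pics/g1.png",crop(s,250,215,90,90,6))
E
```

```text
time_s: 12.4
eef_pos: [539.8, -20.7, 97.7]
ee_rot: [0.0, 1.0, -0.032, 0.0]
force: [-3.7, 0.1, 9.8]
grip_width: 0.655
grip_force: 62.1
time_s: 12.98
eef_pos: [539.6, -20.7, 197.5]
ee_rot: [0.0, 1.0, -0.032, 0.001]
force: [-0.1, -0.8, -5.1]
grip_width: 0.652
grip_force: 65.8
[538.92944809 -20.61257883 195.4707156 ] [-2.76728913e-04  9.99498810e-01 -3.16283803e-02 -1.30264958e-03] 0.6533187351354611 [-0.18550939  0.2486813  -3.14837989] [-2.55562878e-01  4.53399839e-01  1.59600670e+00 -4.37635745e-05
  1.09484927e+00  1.37852092e+00]
[[295.42290355 225.64596603]]
```

View pics/g1.png

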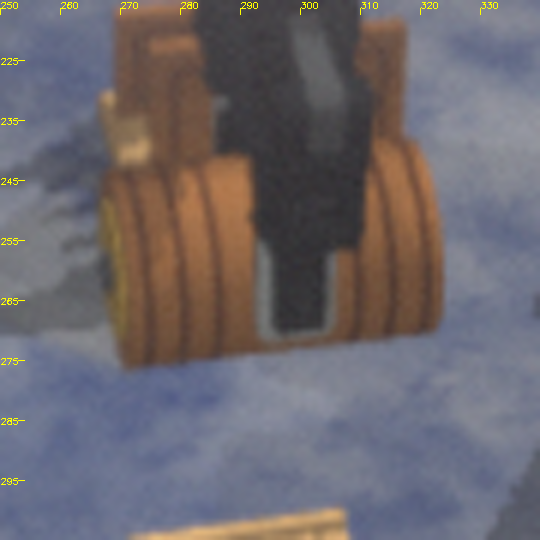

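The cylinder is held level: left disc centre at about (268,256), right end at about (321,252), and the near fingertip's lower edge at (298,270). Next I work out the tip height and the centre offset in the grip.

```bash
python3 - <<'E'
from h import *
s=cap("side"); T=ctrl.sense()["eef_pos"];print(T)
px=lambda l:(np.array(l,float)+.5)/6-.5+(250,215)
for y in(-50,-54,-58):
    o=least_squares(lambda p:(proj(s,[[p[0],T[1]+ (y+20.7),p[1]]])-px([(297,336)])).ravel(),[540,130]);print("tip",y,o.x.round(1), "ahead",(T[2]-o.x[1]).round(1))
# cylinder silhouettes
th=np.linspace(0,2*np.pi,181)
def sil(p):
    out=[]
    for e in(-45,45):
        u=proj(s,frame(p[0],T[1],p[2],np.c_[np.full(181,e),29*np.cos(th),29*np.sin(th)],p[1]))
        out.append(u)
    return out
# match: left end leftmost x & top/bottom v, right end rightmost
obs=px([(103,240),(150,168),(125,367),(441,255),(410,138),(435,333)])
def r(p):
    L,R=sil(p); 
    return [L[:,0].min()-obs[0,0],L[:,1].min()-obs[1,1],L[:,1].max()-obs[2,1],R[:,0].max()-obs[3,0],R[:,1].min()-obs[4,1],R[:,1].max()-obs[5,1]]
o=least_squares(r,[540,135,-.06],diff_step=1e-3);print("cyl x,z,yaw",o.x.round(3),np.round(r(o.x),1))
E
```

```text
[538.92907929 -20.57997206 195.30974199]
tip -50 [539.3 124.5] ahead 70.8
tip -54 [538.2 127.8] ahead 67.5
tip -58 [537. 131.] ahead 64.3
cyl x,z,yaw [ 5.38769e+02  1.33488e+02 -7.90000e-02] [-0.4 -0.3  0.   0.4 -0.1  0.4]
```

```bash
python3 -m creep '[[[0,0,1.2,0,0,0],[0,0,2.4,0,0,0],[-0.1,1.5,2.4,0,0,0.4],[-0.2,3,2.4,0,0,0.8],[-0.3,4.5,2.4,0,0,1.1],[-0.4,6,2.4,0,0,1.5],[-0.5,7.5,2.4,0,0,1.8],[-0.6,9,2.4,0,0,2.1],[-0.7,10.5,2.4,0,0,2.5],[-0.8,12,2.4,0,0,2.8],[-0.9,13.5,2.4,0,0,3.1],[-1,15,2.4,0,0,3.5],[-1.02,16.2,2.4,0,0,3.76],[-1.02,16.99,2.4,0,0,3.76],[-1.02,16.99,1.2,0,0,3.76],[-1.02,16.99,0,0,0,3.76],[-1.02,16.99,-1,0,0,3.76],[-1.02,16.99,-1,0,0,3.76],[-1.02,16.99,-1,0,0,3.76],[-1.02,16.99,-1,0,0,3.76]]]'; python3 - <<'E'
from h import *
t,s=cap("top"),cap("side"); x=ctrl.sense(); print(x["eef_pos"],x["ee_rot"],x["grip_width"],x["force"])
cv2.imwrite("pics/i1.png",np.hstack([crop(t,188,208,60,60,6),crop(s,208,140,70,75,6)[:360]]))
E
```

```text
time_s: 14.8
eef_pos: [514.6, 404.2, 173.1]
ee_rot: [-0.0, 0.991, 0.132, 0.001]
force: [-0.7, 0.1, -1.5]
grip_width: 0.656
grip_force: 65.7
[514.72135417 404.25953942 173.83636697] [-5.41279155e-04  9.91245818e-01  1.32020129e-01  1.45619539e-03] 0.65668167906618 [-0.63922653 -0.07465323 -3.14005034]
```

View pics/i1.png

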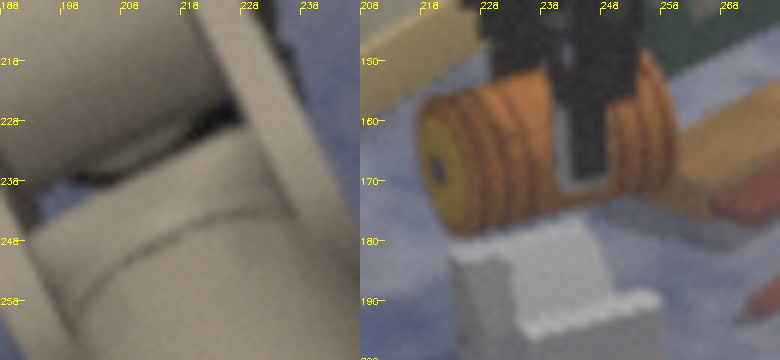

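The cylinder hangs above the groove and parallel to it: disc centre at (221,167), block below with its lip from (234,193) to (258,189). Now I lower it, watching the force.

```bash
python3 -m creep '[[[0,0,-0.6,0,0,0],[0,0,-1.2,0,0,0],[0,0,-1.5,0,0,0],[0,0,-1.68,0,0,0],[0,0,-1.68,0,0,0],[0,0,-1.68,0,0,0]]]'; python3 -m creep '[[[0,0,-0.06,0,0,0],[0,0,-0.12,0,0,0],[0,0,-0.12,0,0,0],[0,0,-0.12,0,0,0]]]'
```

```text
time_s: 15.4
eef_pos: [514.4, 404.2, 130.8]
ee_rot: [-0.0, 0.991, 0.132, 0.001]
force: [-0.3, 0.7, -3.2]
grip_width: 0.652
grip_force: 65.8
time_s: 15.73
eef_pos: [514.3, 404.3, 127.4]
ee_rot: [-0.0, 0.991, 0.132, 0.0]
force: [-0.1, 1.2, -1.2]
grip_width: 0.656
grip_force: 66.0
```

```bash
python3 -m creep '[[[0,0,-0.02,0,0,0],[0,0,-0.04,0,0,0],[0,0,-0.04,0,0,0],[0,0,-0.04,0,0,0]]]'; python3 -m creep '[[[0,0,-0.02,0,0,0],[0,0,-0.04,0,0,0],[0,0,-0.04,0,0,0],[0,0,-0.04,0,0,0]]]'
```

```text
time_s: 16.07
eef_pos: [514.3, 404.6, 126.7]
ee_rot: [-0.001, 0.991, 0.132, 0.001]
force: [-1.0, 5.5, 4.9]
grip_width: 0.654
grip_force: 66.6
time_s: 16.4
eef_pos: [514.3, 404.9, 126.3]
ee_rot: [-0.001, 0.991, 0.132, 0.001]
force: [-2.1, 6.3, 7.8]
grip_width: 0.657
grip_force: 67.1
```

One flank is bearing and pushing toward +y, so I'll shift that way until the side force vanishes.

```bash
python3 -m creep '[[[-0.01,0.04,0,0,0,0],[-0.01,0.04,0,0,0,0],[-0.01,0.04,0,0,0,0],[-0.01,0.04,0,0,0,0]]]'; python3 -m creep '[[[-0.005,0.02,-0.02,0,0,0],[-0.005,0.02,-0.02,0,0,0],[-0.005,0.02,-0.02,0,0,0],[-0.005,0.02,-0.02,0,0,0]]]'
```

```text
time_s: 16.73
eef_pos: [514.2, 405.2, 126.2]
ee_rot: [-0.0, 0.991, 0.132, 0.001]
force: [-2.6, 1.6, 8.5]
grip_width: 0.65
grip_force: 67.1
time_s: 17.07
eef_pos: [514.2, 405.3, 126.1]
ee_rot: [0.0, 0.991, 0.132, 0.001]
force: [-3.5, -1.3, 12.2]
grip_width: 0.652
grip_force: 67.5
```

```bash
python3 -m creep '[[[-0.02,0,-0.02,0,0,0],[-0.02,0,-0.02,0,0,0],[-0.02,0,-0.02,0,0,0],[-0.02,0,-0.02,0,0,0],[-0.02,0,-0.02,0,0,0],[-0.02,0,-0.02,0,0,0]]]'; python3 - <<'E'
from h import *
t,s=cap("top"),cap("side"); f=[]
for i in range(6): f.append(np.r_[ctrl.sense()["force"],ctrl.sense()["wrist_torque"]]); cap("side")
print(np.mean(f,0).round(2),np.std(f,0).round(2)); print(ctrl.sense()["eef_pos"])
cv2.imwrite("pics/j1.png",np.hstack([crop(s,208,150,60,60,6),crop(s,258,200,70,62,6)[:360]]))
E
```

```text
time_s: 17.57
eef_pos: [514.1, 405.3, 126.0]
ee_rot: [0.0, 0.991, 0.132, 0.001]
force: [-2.4, -0.9, 13.9]
grip_width: 0.656
grip_force: 67.5
[-2.2  -1.76 14.6  -0.44  0.44 -0.26] [0.3  0.55 0.42 0.03 0.02 0.03]
[514.05994945 405.33710117 126.0724481 ]
```

View pics/j1.png

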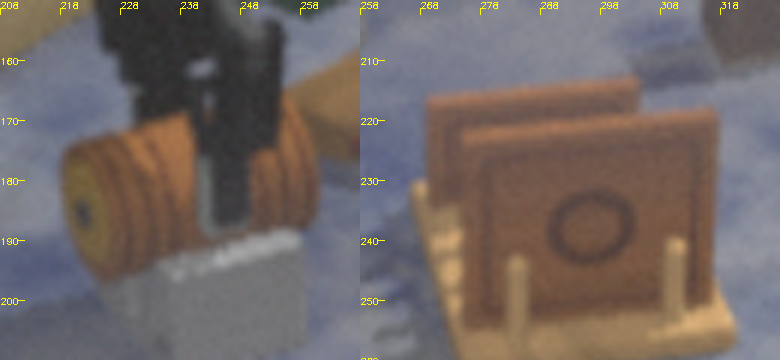

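The cylinder lies in the groove with the near fingertip (244,188) clear of the lip, and the plaque is still upright in its slot. The push is about 14.6 N (about 17–18 N on the flanks with the cylinder's weight) and the side force about 1 N. I'm handing in.

```bash
python3 -c "
from rig import ctrl
print(ctrl.finish_job())"
```

```text
the job is handed in; nothing more can be done
None
```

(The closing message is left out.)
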